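# Hold a circuit board on the needles of a bench test jig

### The job

Put the circuit board in the test jig under test: press the open hold-down frame fully shut over the board, then turn the turnbutton all the way round so that it lies over the frame and locks it, and only then press the spring-loaded side lever down by its paddle to two thirds of its stroke (20 mm down at the paddle), where the test needles touch the board at their rated stroke, and never down to its bottom stop. Finish while still holding the lever there; do not let go. Leave the other things on the bench where they lie.

Things in the scene. Friction and masses are not known exactly. Their poses are not given: they have to be found in the camera images.
- jig: Bench test jig, fixed: aluminium base plate on rubber feet, pillars, and a black nest plate (top 50 mm above the bench) with a green circuit board on it. Origin on the bench top under its middle; x points from its front (lip, turnbutton, paddle) to its back (frame hinge), y to its left, z up. Plates: x = -75 to +65, y = -55 to +55 mm. Front towards the robot, turned up to 12 degrees either way.
- lid (a joint): Angle of the grey hold-down frame about its hinge at the back of the jig, rad: 0 = fully shut (flat, top 72 mm above the bench), grows as it opens upward. A stiff hinge keeps it at any angle; pushing the lip down takes about 2 N.
- lid_hinge (a point): Middle of the frame's hinge axis (parallel to the jig's y), at jig x = +55, y = 0, 68 mm above the bench.
- lid_lip (a point): Point on the top face of the finger lip, a tab 34 mm wide (jig y) and 8 mm thick that sticks out 31 mm from the front edge of the frame, right of the middle; 126 mm from the hinge axis, 26 mm right of the jig's middle, 12 mm from the lip's tip. Push it down from above to shut the frame; when shut it is at jig x = -71, y = -26 mm, 72 mm above the bench.
- turnbutton (a joint): Angle of the steel turnbutton (one-armed flat bar, 14 mm wide, 7 mm thick) about its upright pivot at the jig's front left, rad: 0 = arm points to jig +y, clear of the frame; grows clockwise seen from above; 1.57 (end stop) = arm points to jig +x, over the front bar of the frame. Light friction (about 1.5 N at the post); stays where it is left.
- turn_pivot (a point): On the upright pivot axis of the turnbutton (jig x = -67, y = +22 mm), at the height of the thumb post's middle, 95 mm above the bench.
- thumb_post (a point): Middle of the round black upright thumb post on the turnbutton's arm: 14 to 17 mm thick, from 81 to 106 mm above the bench, 32 mm from the pivot axis. The point is 95 mm above the bench. It can be pinched or pushed sideways; the shut frame's top below it is at 72 mm.
- lever (a joint): Angle of the spring-loaded lever on the jig's right, rad: 0 = up at rest, grows as the paddle goes down; bottom stop 0.30 = 30 mm at the paddle; two thirds 0.20 = 20 mm. Spring force at the paddle about 5 N at first, 10 N at two thirds, 13 N at the bottom; it returns to 0. Pivot axis parallel to jig y at jig x = +38, 30 mm above the bench, 98 mm behind the paddle. Lifts the needle plate.
- paddle_top (a point): Middle of the top face of the black ribbed paddle at the front end of the side lever, 42 mm (jig x) x 36 mm (jig y) x 11 mm with rounded edges; at rest at jig x = -60, y = -88 mm, 76 mm above the bench; 20 mm lower (about 56 mm) at two thirds of the stroke. The bench under it is free.
- battery_9v: Green block battery 27 x 50 x 18 mm lying on the bench, a bystander. Origin at the middle of its underside.
- heatsink: Black finned heat sink 40 x 40 x 22 mm, a bystander. Origin at the middle of its underside.
- driver_a: Screwdriver with a yellow handle, 172 mm long, a bystander. Origin at the middle of its underside.

How it is judged:
By the outcome, as a careful person would: the job done as asked, in the order asked, and still so for the second after the job is handed in, while the arm keeps its last pose, push and grip.
It also fails if it takes over 51 s, if anything falls off the work surface, if the arm or the gripper's body presses on something with over 40 N, if the wrist force passes 120 N, or if a joint passes its speed limit or range.

### The arm

A 7-joint arm with a two-finger parallel gripper is mounted at the origin on a cart in front of the work surface, level with it; the furniture and walls round the work are solid. World frame = base frame: x ahead of the robot, y to its left, z up, the work surface at z = 0. Lengths are in m, angles in rad, forces in N, time in s.
With the tool pointing down it reaches from about 0.4 to 0.85 m from the base axis. Payload 10.4 kg.
Tool frame: the origin (TCP) lies midway between the tips of the shut fingers; the grasp point (between the pads) lies 19 mm behind it; z points along the fingers, y is the line along which they close (so a half turn about z gives the same grasp; the last joint's range is limited). The gripper opens to 87 mm and grips with 3 to 60 N. Pads are 19 mm wide; open, the fingers measure 117 mm over their backs; the gripper's body (75 mm by 190 mm) begins 51 mm behind the grasp point.
Start: joints at [-1.195, 0.332, -0.065, 1.46, 0.022, 1.35, -0.088], TCP at [0.243, 0.576, 0.223] pointing down, gripper open.
Joint ranges: [-2.6, 2.6], [-0.5, 2.12], [-1.47, 1.34], [0.16, 2.42], [-1.27, 4.41], [0.06, 2.06], [-2.6, 2.6]. Speed limits (rad/s): [2.22, 2.22, 2.79, 2.79, 3.14, 3.14, 3.14].

### API

Orientations are given as a unit quaternion [x, y, z, w].
In Python, from bench import r gives the robot as it stands.
- The arm moves only by the tool apply_moves, never from a script. Its argument "steps" is a list of rows, each a list of 7 numbers: the turn, a rotation vector about the tool's x, y, z in rad, then the shift along the tool's x, y, z in mm, then the opening, from -1 (shut) to 1 (fully open). In form: [[ax, ay, az, x, y, z, claw], ...]. A call has 1 to 20 rows; each row is the pose to reach, as a shift and turn from the pose commanded when the call began, along the tool's axes at that moment; what a row does not reach only later rows make up. A row lasts 1/12 s, in which the tool goes at most 41.7 mm and 7.16 degrees, less where a joint would pass 70% of its speed; a pose out of reach is approached as far as the arm can. A call with a gripper value outside its range is refused whole. The fingers move at their own pace and stop on an object; "force" is the grip in N (left out, the last holds). Time passes only in rows, so rows that repeat a pose let the fingers close. It gives the time, the measured TCP pose, the force, the opening and the grip force at its end, in the units of the state.
- r.read_state(): the state, without advancing time (a new reading comes with each control period).
- r.camera(name): name is "side" or "top"; returns a dict with "pixels" (420x560x3 uint8, red, green, blue), "z_map" (420x560 float32, m along the optical axis (not along the pixel's ray), 0 where there is no reading), "fovy" (degrees; the focal length in pixels is half the picture's height over the tangent of half this angle, whatever the lens; pixels are square), "cx", "cy" (the principal point, pixels), "position" and "orientation" of the camera in the world. Camera axes: x right, y down, z forward; pixel columns grow to the right and rows downward; lengths in m; the calibration is good to about 2 mm. A picture is of the moment at which its call begins.
- r.close_job(): hands the job in; it is judged then, once.
The state is a dict: "time": time; "joint_positions": joint angles; "joint_vel": joint speeds; "joint_torque": joint torques, N m; "ee_pos": TCP position; "eef_rot": TCP orientation; "ft_force": force on the tool from outside, world axes, zero at the start; "torque": the same for the moment, N m; "width": finger opening in m; "grip_force": force on a finger pad.
Only numpy, scipy, OpenCV 4.12 (cv2) and the standard library are available. Lean on these libraries where they do the work, as an engineer would, in place of code of your own. Each camera call takes 0.05 s, during which the arm holds its last target. There are 200 camera calls.

## Working session

There is one attempt and no reset: what is moved stays moved. The work goes in short steps, Python scripts to look and compute and a tool call to move; the robot and the scene stay as the last step left them, time stands still between calls to the robot, and variables do not carry over. Pictures are saved under pics/ and viewed, at most 10 in all, crops included, and the job is handed in when it is done.

Besides the shell and the picture viewer there is one more tool, called after "Emit:" as name(argument=value, ...) on one line, values as JSON. apply_moves: Moves the arm, as the interface text tells. Its arguments: {"type":"object","properties":{"steps":{"type":"array","items":{"type":"array","items":{"type":"number"}}},"force":{"type":"number"}},"required":["steps"]}

```bash
mkdir -p pics
cat > h.py <<'E'
import numpy as np, cv2
from scipy.spatial.transform import Rotation as R
from bench import r
def cloud(c):
    h,w=c["z_map"].shape; f=h/2/np.tan(np.radians(c["fovy"])/2)
    u,v=np.meshgrid(np.arange(w),np.arange(h)); z=c["z_map"]
    p=np.stack([(u-c["cx"])/f*z,(v-c["cy"])/f*z,z],-1)
    q=c["orientation"]; M=R.from_quat(q).as_matrix() if np.size(q)==4 else np.array(q)
    return p@M.T+np.array(c["position"])
def save(c,n): cv2.imwrite("pics/"+n,c["pixels"][:,:,::-1])
E
python3 - <<'E'
from h import *
for n in("top","side"):
    c=r.camera(n); save(c,n+"1.png"); np.save(n+"1.npy",cloud(c)); print(n,c["position"],c["orientation"],c["fovy"])
print(r.read_state())
E
```

```text
top [ 0.43102872 -0.05158056  1.07955833] [ 0.70734339 -0.70212173  0.05299162 -0.06230813] 46.63471758890604
side [0.62015778 0.68730665 0.80009993] [ 2.04980373e-02  9.20498322e-01 -3.90207921e-01  6.69514181e-04] 48.11347414525741
{'time': 0.1, 'joint_positions': array([-1.19461808,  0.33288264, -0.06469316,  1.46081769,  0.02159312,
        1.3498923 , -0.08847162]), 'joint_vel': array([ 0.00060483, -0.00246919,  0.00109664, -0.00276557,  0.00030934,
       -0.00298172,  0.00030332]), 'joint_torque': array([ 8.27910098e-04, -6.24532413e+01,  2.38537474e-02, -3.90722358e+01,
       -6.16881251e-02,  3.64258233e-02,  5.39734776e-05]), 'ee_pos': array([0.24255881, 0.57565485, 0.22180621]), 'eef_rot': array([ 1.98051544e-01,  9.80191390e-01, -6.44116811e-04, -1.04123994e-04]), 'ft_force': array([-0.06321362, -1.08948645, -0.79885209]), 'torque': array([ 0.08697338, -0.01368479,  0.04168011]), 'grip_force': 0.0, 'width': 0.08695051365697626}
```

View pics/top1.png

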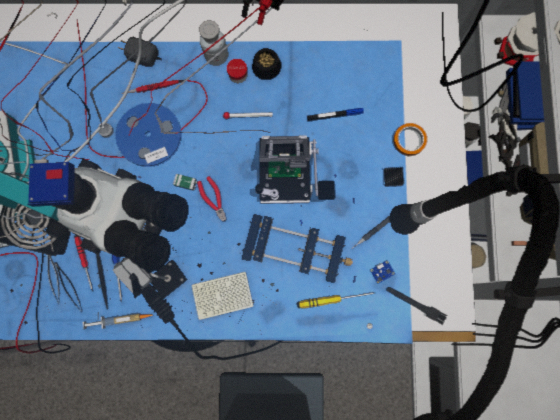

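View pics/side1.png

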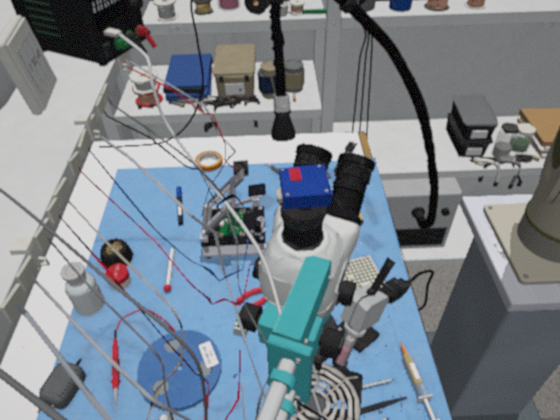

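The top view shows the jig at about (288,170), with the lid open, the turnbutton at about (265,190) and the paddle at (326,190). The microscope is at (110,210) and a lamp or hose is on the right at (480,200). Next I'll measure heights and the jig pose.

Run:
```python
from h import *
P=np.load("top1.npy"); im=cv2.imread("pics/top1.png")
np.set_printoptions(precision=3,suppress=True,linewidth=200)
for uv in [(326,190),(316,190),(265,190),(288,188),(288,170),(288,140),(100,210),(165,205),(50,185),(405,218),(520,290),(530,200),(295,245),(225,200),(270,375)]: print(uv,P[uv[1],uv[0]])
roi=P[120:215,240:350]
pad=P[178:202,316:338]; m=(pad[...,2]>.068)&(pad[...,2]<.082); q=pad[m]
print("paddle",len(q),q.mean(0)); 
import cv2
rc=cv2.minAreaRect(q[:,:2].astype(np.float32)); print(rc)
a=cv2.resize(im[120:215,240:350],None,fx=6,fy=6,interpolation=cv2.INTER_CUBIC)
cv2.imwrite("pics/crop1.png",a)
# height grid max in cm, 5cm cells
x0=np.arange(0,1.05,.05);y0=np.arange(.6,-.6,-.05)
Q=P.reshape(-1,3)
for x in x0[::-1]:
    print("%.2f"%x,' '.join("%3d"%(100*(Q[(abs(Q[:,0]-x)<.025)&(abs(Q[:,1]-y)<.025)][:,2].max(initial=-.01))) for y in y0))
```

```text
(326, 190) [ 0.653 -0.134  0.076]
(316, 190) [ 0.655 -0.113  0.068]
(265, 190) [ 0.651 -0.005  0.081]
(288, 188) [ 0.663 -0.054  0.049]
(288, 170) [ 0.701 -0.053  0.058]
(288, 140) [ 0.759 -0.053  0.084]
(100, 210) [0.561 0.238 0.34 ]
(165, 205) [0.561 0.125 0.387]
(50, 185) [0.577 0.268 0.443]
(405, 218) [ 0.581 -0.276  0.161]
(520, 290) [ 0.442 -0.362  0.421]
(530, 200) [ 0.626 -0.539  0.114]
(295, 245) [ 0.544 -0.07   0.001]
(225, 200) [0.644 0.088 0.005]
(270, 375) [ 0.163  0.003 -0.669]
paddle 333 [ 0.653 -0.133  0.076]
((0.6536164879798889, -0.13260309398174286), (0.0401400588452816, 0.03986997902393341), 1.9218229055404663)
1.00   0   0   0   0   0   3   3   3   0  11  11   3   4   4   0   0   0   0   0   0   0   0  15  15
0.95   0   0   1   4   0   0   3   3   1   7  11   4   4   4   0   0   0   0   0   0   1   0  32  15
0.90   0   0   7   6   0   0   1   1   1   0   0   3   0   0   0   0   0   0   0   0   4   0  32  13
0.85   4   0   9   0   0  45  45  45  46  45  45   1  45  44   1   1   1   1   0   0   9   0  32  13
0.80   4   4  11   0  41  44  44  44  46  45  52  45  50 
[... 959 characters left out ...]
-1   0   0  -1  -1  -1  -1  -1  -1   8   7  -1  -1  -1  -1  -1  -1  -1  -1  31  31  -1  -1  -1
0.25  -1  -1  -1  -1  -1  -1  -1  -1  -1  -1  -1  -1  -1  -1  -1  -1  -1  -1  -1  23  24  -1  -1  -1
0.20  -1  -1  -1  -1  -1  -1  -1  -1  -1  -1  -1  -1  -1  -1  -1  -1  -1  -1  -1  -1  16  -1  -1  -1
0.15  -1  -1  -1  -1  -1  -1  -1  -1  -1  -1  -1  -1  -1  -1  -1  -1  -1  -1  -1  -1  -1  -1  -1  -1
0.10  -1  -1  -1  -1  -1  -1  -1  -1  -1  -1  -1  -1  -1  -1  -1  -1  -1  -1  -1  -1  -1  -1  -1  -1
0.05  -1  -1  -1  -1  -1  -1  -1  -1  -1  -1  -1  -1  -1  -1  -1  -1  -1  -1  -1  -1  -1  -1  -1  -1
0.00  -1  -1  -1  -1  -1  -1  -1  -1  -1  -1  -1  -1  -1  -1  -1  -1  -1  -1  -1  -1  -1  -1  -1  -1
```

View pics/crop1.png

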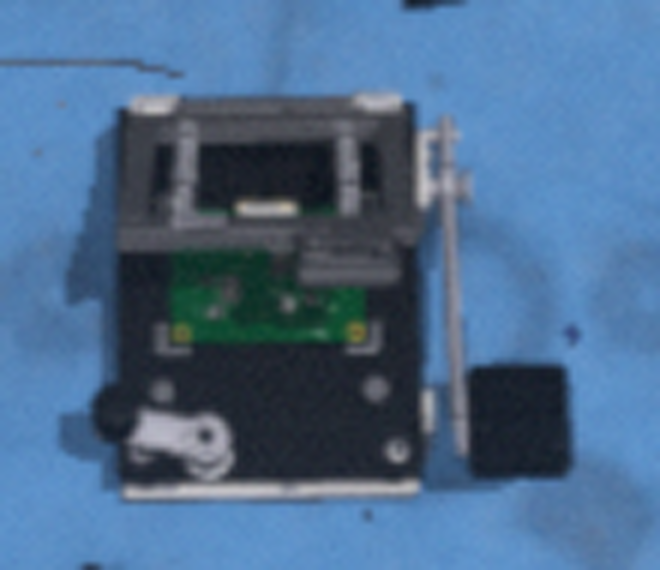

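The crop shows the jig nearly square to the world axes. The paddle is at crop (520,420), the pivot at (205,435), the post at (115,410) and the lip at (350,262). Next I'll fit the jig pose and the lid angle, and check clearance.

Run:
```python
from h import *
np.set_printoptions(precision=3,suppress=True,linewidth=200)
P=np.load("top1.npy"); C=P[120:215,240:350]
def crop(u0,v0,u1,v1): return C[v0//6:v1//6,u0//6:u1//6].reshape(-1,3)
# yaw from base plate / nest front edge, paddle minAreaRect
f=crop(120,330,430,480); f=f[(abs(f[:,2]-.05)<.005)]; print("nest",len(f),cv2.minAreaRect(f[:,:2].astype(np.float32)),f[:,2].mean())
pts=[]
for u in range(22,68):           # front edge of nest per column
    col=C[60:84,u]; s=col[abs(col[:,2]-.05)<.006]
    if len(s): pts.append(s[s[:,0].argmin(),:2])
pts=np.array(pts); k=np.polyfit(pts[:,1],pts[:,0],1); k2=np.polyfit(pts[:,1][abs(pts[:,0]-np.polyval(k,pts[:,1]))<.003],pts[:,0][abs(pts[:,0]-np.polyval(k,pts[:,1]))<.003],1); print("front edge slope",k,k2)
for lo,hi in((88,120),(76,90)):pass
po=crop(80,360,150,460); po=po[po[:,2]>.095]; print("post",len(po),po.mean(0) if len(po) else 0, (po.min(0)+po.max(0))/2)
l=crop(290,235,420,295); l=l[l[:,2]>.12]; print("lip",len(l),l.min(0),l.max(0),l[l[:,2].argmax()],l[l[:,0].argmin()])
w=crop(110,180,420,290); w=w[w[:,2]>.09]; 
for x in np.arange(.66,.80,.01):
    s=w[abs(w[:,0]-x)<.005]; print("%.2f"%x,len(s),s.mean(0) if len(s) else '')
h=crop(100,90,430,130); print("hinge", h[(h[:,2]>.06)&(h[:,2]<.085)].mean(0))
Q=np.vstack([P.reshape(-1,3),np.load("side1.npy").reshape(-1,3)])
print("tall near jig")
m=(Q[:,0]>.55)&(Q[:,0]<.9)&(Q[:,1]>-.25)&(Q[:,1]<.14)&(Q[:,2]>.12)&(Q[:,2]<.7)
for p in Q[m][::9]: print(p,end=';')
m=(np.hypot(Q[:,0],Q[:,1])<.52)&(Q[:,0]>.1)&(Q[:,1]>-.25)&(Q[:,1]<.7)&(Q[:,2]<.9); print("max z r<.52",Q[m][:,2].max(),Q[m][Q[m][:,2].argmax()])
```

```text
nest 1010 ((0.6649882197380066, -0.04706426337361336), (0.05462038889527321, 0.10842758417129517), 0.5894023180007935) 0.05045221949400905
front edge slope [-0.022  0.637] [-0.022  0.637]
post 48 [0.651 0.006 0.106] [0.651 0.007 0.105]
lip 170 [ 0.431 -0.095  0.145] [ 0.7   -0.052  1.08 ] [ 0.431 -0.052  1.08 ] [ 0.431 -0.052  1.08 ]
0.66 0 
0.67 0 
0.68 82 [ 0.68  -0.071  0.173]
0.69 61 [ 0.69  -0.069  0.164]
0.70 214 [ 0.699 -0.041  0.15 ]
0.71 91 [ 0.708 -0.045  0.143]
0.72 65 [ 0.72  -0.044  0.13 ]
0.73 7 [ 0.726 -0.029  0.122]
0.74 0 
0.75 0 
0.76 0 
0.77 0 
0.78 0 
0.79 0 
0.80 0 
hinge [ 0.767 -0.044  0.076]
tall near jig
[0.843 0.124 0.453];[0.809 0.007 0.504];[ 0.81  -0.005  0.503];[ 0.808 -0.016  0.505];[ 0.807 -0.028  0.508];[ 0.808 -0.04   0.506];[0.792 0.083 0.528];[0.806 0.002 0.506];[ 0.807 -0.015  0.506];[ 0.805 -0.027  0.508];[ 0.807 -0.038  0.505];[0.791 0.086 0.528];[0.808 0.002 0.502];[ 0.804 -0.019  0.508];[ 0.809 -0.03   0.5  ];[ 0.814 -0.042  0.491];[0.791 0.084 0.525];[ 0.838 -0.001  0.452];[ 0.802 -0.023  0.509];[ 0.807 -0.034  0.5  ];[0.789 0.093 0.527];[0.8
[... 24562 characters left out ...]
088  0.123];[ 0.703 -0.057  0.149];[ 0.723 -0.083  0.125];[ 0.701 -0.053  0.15 ];[ 0.718 -0.071  0.133];[ 0.697 -0.056  0.145];[ 0.714 -0.069  0.131];[ 0.725 -0.069  0.129];[ 0.701 -0.045  0.15 ];[ 0.714 -0.071  0.124];[0.743 0.008 0.193];[ 0.707 -0.045  0.143];[ 0.723 -0.067  0.122];[0.746 0.007 0.188];[ 0.7   -0.019  0.15 ];[ 0.698 -0.018  0.148];[ 0.696 -0.016  0.147];[ 0.754 -0.001  0.159];[ 0.755 -0.002  0.155];[ 0.758 -0.006  0.149];[ 0.705 -0.002  0.147];[0.701 0.001 0.147];[0.701 0.004 0.147];[0.699 0.007 0.147];[0.698 0.003 0.141];[0.7   0.006 0.141];[0.717 0.002 0.132];[ 0.724 -0.     0.125];[0.717 0.008 0.129];[0.724 0.006 0.122];max z r<.52 0.39263318163354566 [0.492 0.158 0.393]
```

The pose fits:
- **Jig:** origin about (0.711, -0.044), yaw about 0.02.
- **Lid:** open about 0.87 rad.
- **Post:** (0.651, 0.007), so the turnbutton is at about 0.27 rad.

A thin wire hangs behind and to the left of the jig, so I'll align the gripper's wide side with it. The first move is up and back.

Emit:
apply_moves(steps=[[0,0,0,0,-20,-40,-1],[0,0,0,0,-40,-80,-1],[0,0,0,0,-60,-120,-1],[0,0,0,0,-90,-155,-1],[0,0,0,0,-120,-185,-1],[0,0,0,0,-140,-200,-1],[0,0,0,0,-140,-200,-1],[0,0,0,0,-140,-200,-1]])

```text
time: 0.77
ee_pos: [0.1882, 0.4465, 0.4247]
eef_rot: [0.198, 0.98, 0.002, 0.0]
ft_force: [-0.0, 0.3, -0.4]
width: 0.0417
grip_force: 0.0
```

```bash
cat >> h.py <<'E'
def go(pts):
    """pts: (x,y,z,toolY azimuth deg) -> tool-frame rows from the present pose"""
    s=r.read_state(); R0=R.from_quat(s["eef_rot"])
    print("t %.2f"%s["time"],"pos",np.round(s["ee_pos"],4),"F",np.round(s["ft_force"],1),"w %.4f"%s["width"],"q",np.round(s["joint_positions"],2))
    for x,y,z,a in pts:
        a=np.radians(a); ty=np.array([np.cos(a),np.sin(a),0]); tz=np.array([0,0,-1.])
        M=np.stack([np.cross(ty,tz),ty,tz],1)
        print(np.round((R0.inv()*R.from_matrix(M)).as_rotvec(),3), np.round(1e3*R0.inv().apply(np.array([x,y,z])-s["ee_pos"]),1))
E
python3 - <<'E'
from h import *
go([(.46*np.cos(np.radians(t)),.46*np.sin(np.radians(t)),.42,t-b) for t,b in((50,7),(35,20),(20,33),(5,45),(-6,54))]+[(.60,-.074,.36,-60),(.704,-.074,.26,-60)])
P=np.load("top1.npy").reshape(-1,3); d=np.hypot(P[:,0]-.6435,P[:,1]+.0232)<.007; print("pivot z",P[d][:,2].max())
E
```

```text
t 0.77 pos [0.1882 0.4465 0.4247] F [-0.   0.3 -0.4] w 0.0417 q [-1.19 -0.01 -0.07  1.43 -0.    1.71 -0.09]
[ 0.004 -0.001  0.422] [-135.6  -45.     4.4]
[ 0.004 -0.002  0.91 ] [-244.8  -95.1    4.2]
[ 0.003 -0.003  1.399] [-337.2 -171.7    3.9]
[ 0.003 -0.004  1.87 ] [-406.7 -269.7    3.4]
[ 2.000e-03 -5.000e-03  2.219e+00] [-440.2 -351.2    3.1]
[ 2.000e-03 -5.000e-03  2.219e+00] [-581.7 -320.    63.2]
[ 2.000e-03 -5.000e-03  2.219e+00] [-677.5 -280.1  163.4]
pivot z 0.08901206044790744
```

Emit:
apply_moves(steps=[[0,0,0.12,-40,-8,4,-1],[0,0,0.24,-75,-20,4,-1],[0,0,0.36,-105,-32,4,-1],[0,0,0.48,-136,-45,4,-1],[0,0,0.6,-172,-60,4,-1],[0,0,0.72,-208,-78,4,-1],[0,0,0.84,-245,-95,4,-1],[0,0,0.96,-275,-120,4,-1],[0,0,1.08,-306,-146,4,-1],[0,0,1.2,-337,-172,4,-1],[0,0,1.32,-360,-204,4,-1],[0,0,1.44,-383,-237,4,-1],[0,0,1.56,-407,-270,4,-1],[0,0,1.68,-420,-300,4,-1],[0,0,1.8,-430,-325,4,-1],[0,0,1.92,-440,-351,4,-1],[0,0,2.04,-440,-351,4,-1],[0,0,2.16,-440,-351,4,-1],[0,0,2.22,-440,-351,4,-1],[0,0,2.22,-440,-351,4,-1]])

```text
time: 2.43
ee_pos: [0.4577, -0.0474, 0.4171]
eef_rot: [0.966, 0.257, -0.001, 0.0]
ft_force: [0.8, -0.6, -0.1]
width: 0.0002
grip_force: 0.0
```

Run:
```python
from h import *
go([(.60,-.074,.36,-60),(.704,-.074,.26,-60),(.704,-.074,.175,-60)])
```

```text
t 2.43 pos [ 0.4577 -0.0474  0.4171] F [ 0.8 -0.6 -0.1] w 0.0002 q [-0.55 -0.1   0.51  1.53  0.05  1.71 -1.09]
[-0.     0.003 -0.004] [110.5  93.8  56.7]
[-0.     0.003 -0.004] [201.  145.4 156.5]
[-0.     0.003 -0.004] [201.2 145.5 241.5]
```

Emit:
apply_moves(steps=[[0,0,0,25,21,10,-1],[0,0,0,52,43,25,-1],[0,0,0,80,68,40,-1],[0,0,0,110,94,57,-1],[0,0,0,133,107,82,-1],[0,0,0,156,120,107,-1],[0,0,0,180,133,132,-1],[0,0,0,201,145,157,-1],[0,0,0,201,145,185,-1],[0,0,0,201,145,205,-1],[0,0,0,201,145,215,-1],[0,0,0,201,145,215,-1],[0,0,0,201,145,215,-1]])

```text
time: 3.52
ee_pos: [0.704, -0.0725, 0.2036]
eef_rot: [0.966, 0.259, -0.0, 0.0]
ft_force: [0.3, -0.5, 2.1]
width: 0.0005
grip_force: 0.0
```

Run:
```python
from h import *
L=[(.704,-.074,.18,-60)]
for th in np.linspace(.87,-.02,10):
    L.append((.7817-.126*np.cos(th)+.004*np.sin(th),-.074,.068+.126*np.sin(th)+.004*np.cos(th)-.004,-60))
go(L)
c=r.camera("top"); cv2.imwrite("pics/a.png",cv2.resize(c["pixels"][110:230,220:380,::-1],None,fx=4,fy=4))
```

```text
t 3.52 pos [ 0.704  -0.0725  0.2036] F [ 0.3 -0.5  2.1] w 0.0005 q [-0.33  0.58  0.58  1.26 -0.31  1.4  -0.82]
[-0.     0.001  0.   ] [-0.7  1.3 23.6]
[-0.     0.001  0.   ] [-1.1  1.1 40.7]
[-0.     0.001  0.   ] [-9.3 -3.6 49. ]
[-0.     0.001  0.   ] [-16.6  -7.9  58. ]
[-0.     0.001  0.   ] [-23.2 -11.7  67.9]
[-0.     0.001  0.   ] [-28.9 -15.   78.5]
[-0.     0.001  0.   ] [-33.6 -17.7  89.7]
[-0.     0.001  0.   ] [-37.4 -19.9 101.4]
[-0.     0.001  0.   ] [-40.2 -21.5 113.4]
[-0.     0.001  0.   ] [-41.9 -22.5 125.7]
[-0.     0.001  0.   ] [-42.5 -22.9 138.2]
```

View pics/a.png

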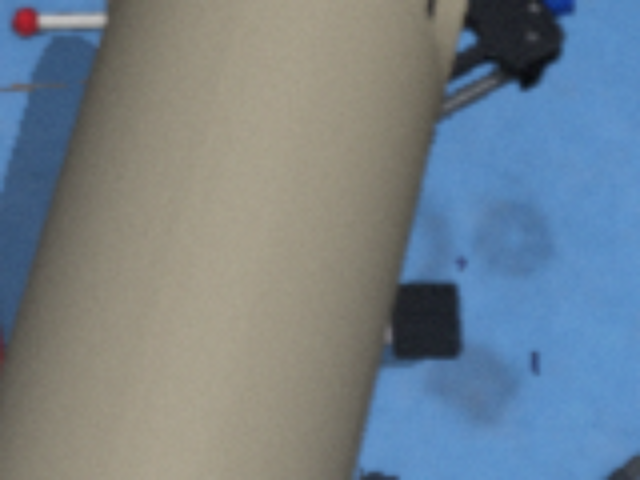

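The forearm blocks the top view and only the paddle shows, at crop (428,320). I'll close the lid along its arc and watch the force.

Emit:
apply_moves(steps=[[0,0,0,-1,1,15,-1],[0,0,0,-1,1,30,-1],[0,0,0,-1,1,40,-1],[0,0,0,-5,-1,45,-1],[0,0,0,-9,-4,49,-1],[0,0,0,-13,-6,54,-1],[0,0,0,-17,-8,58,-1],[0,0,0,-20,-10,63,-1],[0,0,0,-23,-12,68,-1]])

```text
time: 4.32
ee_pos: [0.6779, -0.0739, 0.1357]
eef_rot: [0.966, 0.258, 0.0, 0.0]
ft_force: [1.6, -1.5, 1.2]
width: 0.0006
grip_force: 0.8
```

Run:
```python
from h import *
go([(.7817-.126*np.cos(th)+.004*np.sin(th),-.074,.068+.126*np.sin(th)+.004*np.cos(th)-.004,-60) for th in np.linspace(.474,-.02,6)])
c=r.camera("side"); cv2.imwrite("pics/b.png",cv2.resize(c["pixels"][130:290,160:340,::-1],None,fx=4,fy=3.7))
```

```text
t 4.32 pos [ 0.6779 -0.0739  0.1357] F [ 1.6 -1.5  1.2] w 0.0006 q [-0.36  0.56  0.57  1.43 -0.31  1.24 -0.8 ]
[ 0.    -0.001 -0.001] [-5.6 -3.2 10.6]
[ 0.    -0.001 -0.001] [-10.4  -5.9  21.8]
[ 0.    -0.001 -0.001] [-14.2  -8.1  33.4]
[ 0.    -0.001 -0.001] [-16.9  -9.7  45.5]
[ 0.    -0.001 -0.001] [-18.7 -10.7  57.7]
[ 0.    -0.001 -0.001] [-19.3 -11.1  70.2]
```

View pics/b.png

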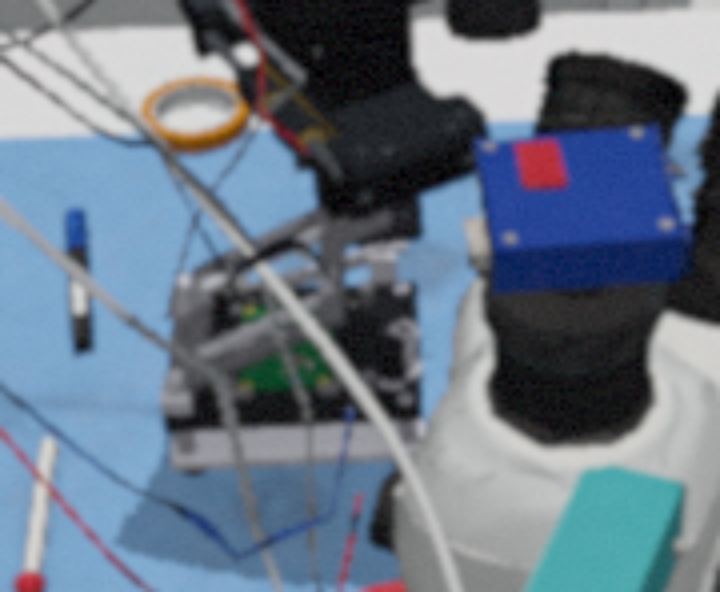

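The lid (crop 250,330) is closing under the finger, with the lip at about (340,225). I'll continue to shut.

Emit:
apply_moves(steps=[[0,0,0,-3,-2,5,-1],[0,0,0,-6,-3,10,-1],[0,0,0,-8,-5,16,-1],[0,0,0,-10,-6,22,-1],[0,0,0,-12,-7,28,-1],[0,0,0,-14,-8,33,-1],[0,0,0,-16,-9,39,-1],[0,0,0,-17,-10,45,-1],[0,0,0,-18,-10,51,-1],[0,0,0,-19,-11,57,-1],[0,0,0,-19,-11,61,-1],[0,0,0,-19,-11,63,-1],[0,0,0,-19,-11,65,-1],[0,0,0,-19,-11,65,-1]])

```text
time: 5.53
ee_pos: [0.6557, -0.0736, 0.0722]
eef_rot: [0.966, 0.258, -0.0, -0.001]
ft_force: [-10.1, 1.6, 17.9]
width: -0.0002
grip_force: 9.1
```

The lid is shut: tip at 72 mm with 18 N. Next I'll go up and over the thumb post.

Run:
```python
from h import *
go([(.6557,-.0736,.135,-60),(.651,.0065,.135,-60),(.651,.0065,.086,-60)])
```

```text
t 5.53 pos [ 0.6557 -0.0736  0.0722] F [-10.1   1.6  17.9] w -0.0002 q [-0.36  0.57  0.56  1.55 -0.33  1.11 -0.78]
[-0.002  0.    -0.001] [ -0.   -0.1 -62.8]
[-0.002  0.    -0.001] [ 35.9 -71.9 -62.7]
[-0.002  0.    -0.001] [ 35.9 -71.8 -13.7]
```

Emit:
apply_moves(steps=[[0,0,0,0,0,-20,-1],[0,0,0,0,0,-45,-1],[0,0,0,0,0,-63,-0.3],[0,0,0,10,-20,-63,0.05],[0,0,0,20,-40,-63,0.05],[0,0,0,29,-58,-63,0.05],[0,0,0,36,-72,-63,0.05],[0,0,0,36,-72,-63,0.05],[0,0,0,36,-72,-63,0.05],[0,0,0,36,-72,-63,0.05],[0,0,0,36,-72,-63,0.05]])

```text
time: 6.45
ee_pos: [0.6514, 0.0049, 0.1335]
eef_rot: [0.966, 0.257, -0.0, 0.0]
ft_force: [0.1, 0.5, -0.0]
width: 0.0445
grip_force: 0.0
```

Run:
```python
from h import *
go([(.651,.0065,.086,-60)])
c=r.camera("side"); cv2.imwrite("pics/c.png",cv2.resize(c["pixels"][130:290,160:340,::-1],None,fx=4,fy=3.7))
```

```text
t 6.45 pos [0.6514 0.0049 0.1335] F [ 0.1  0.5 -0. ] w 0.0445 q [-0.49  0.49  0.57  1.52 -0.27  1.21 -0.93]
[ 0.001  0.    -0.003] [ 0.5 -1.6 47.5]
```

View pics/c.png

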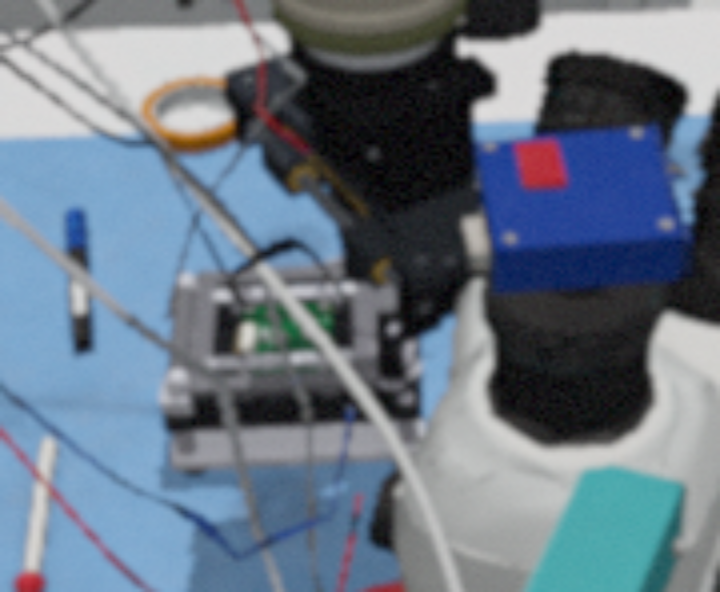

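The frame is shut flat, centred at crop (280,320), and the gripper is over the post. I'll descend and pinch.

Emit:
apply_moves(steps=[[0,0,0,0,-2,15,0.05],[0,0,0,0,-2,30,0.05],[0,0,0,0,-2,42,0.05],[0,0,0,0,-2,47,0.05],[0,0,0,0,-2,47,-0.2],[0,0,0,0,-2,47,-0.8],[0,0,0,0,-2,47,-0.8],[0,0,0,0,-2,47,-0.8],[0,0,0,0,-2,47,-0.8]], force=15)

```text
time: 7.25
ee_pos: [0.6508, 0.0084, 0.0873]
eef_rot: [0.966, 0.258, 0.001, 0.0]
ft_force: [-0.1, -0.4, 0.7]
width: 0.0201
grip_force: 0.0
```

Run:
```python
from h import *
p=np.array([.6435,-.0232]); s=r.read_state()["ee_pos"]; v=s[:2]-p; print("r",np.hypot(*v)); a0=np.arctan2(v[1],v[0]); print(a0)
go([(p[0]+.032*np.cos(a),p[1]+.032*np.sin(a),s[2],-60) for a in np.linspace(a0,.0,9)])
```

```text
r 0.032445000965080344
1.3432008184885507
t 7.25 pos [0.6508 0.0084 0.0873] F [-0.1 -0.4  0.7] w 0.0201 q [-0.49  0.53  0.55  1.57 -0.3   1.12 -0.92]
[ 0.    -0.001 -0.001] [-0.3  0.3 -0. ]
[ 0.    -0.001 -0.001] [3.3 4.3 0. ]
[ 0.    -0.001 -0.001] [6.2 8.8 0. ]
[ 0.    -0.001 -0.001] [ 8.3 13.8  0. ]
[ 0.    -0.001 -0.001] [ 9.5 19.   0. ]
[ 0.    -0.001 -0.001] [ 9.9 24.3  0. ]
[ 0.    -0.001 -0.001] [ 9.3 29.7  0. ]
[ 0.    -0.001 -0.001] [ 7.9 34.9  0. ]
[ 0.    -0.001 -0.001] [ 5.6 39.7  0. ]
```

Still closing; a few more rows.

Emit:
apply_moves(steps=[[0,0,0,0,0,0,-0.9],[0,0,0,0,0,0,-0.9],[0,0,0,0,0,0,-0.9],[0,0,0,0,0,0,-0.9]], force=15)

```text
time: 7.58
ee_pos: [0.6507, 0.0075, 0.087]
eef_rot: [0.966, 0.258, 0.0, 0.0]
ft_force: [0.3, -5.2, 3.9]
width: 0.0138
grip_force: 15.0
```

Emit:
apply_moves(steps=[[0,0,0,2,2,0,-0.9],[0,0,0,3.5,4,0,-0.9],[0,0,0,5,6.5,0,-0.9],[0,0,0,6.4,8.8,0,-0.9],[0,0,0,7.5,11.3,0,-0.9],[0,0,0,8.4,13.8,0,-0.9],[0,0,0,9.1,16.4,0,-0.9],[0,0,0,9.6,19,0,-0.9],[0,0,0,9.9,21.6,0,-0.9],[0,0,0,10,24.3,0,-0.9],[0,0,0,9.8,27,0,-0.9],[0,0,0,9.4,29.7,0,-0.9],[0,0,0,8.8,32.3,0,-0.9],[0,0,0,8,35,0,-0.9],[0,0,0,7,37.5,0,-0.9],[0,0,0,5.7,39.8,0,-0.9],[0,0,0,4.2,42,0,-0.9],[0,0,0,4.2,42,0,-0.9]])

```text
time: 9.08
ee_pos: [0.6762, -0.0229, 0.0868]
eef_rot: [0.966, 0.259, 0.001, -0.001]
ft_force: [3.2, 3.4, 1.9]
width: 0.0137
grip_force: 15.0
```

Run:
```python
from h import *
p=np.array([.6435,-.0232]); s=r.read_state()["ee_pos"]; v=s[:2]-p; print("r",np.hypot(*v),np.arctan2(v[1],v[0]))
c=r.camera("side"); cv2.imwrite("pics/d.png",cv2.resize(c["pixels"][150:280,180:320,::-1],None,fx=5,fy=4.5))
```

```text
r 0.032697478305122527 0.008163855699946137
```

View pics/d.png

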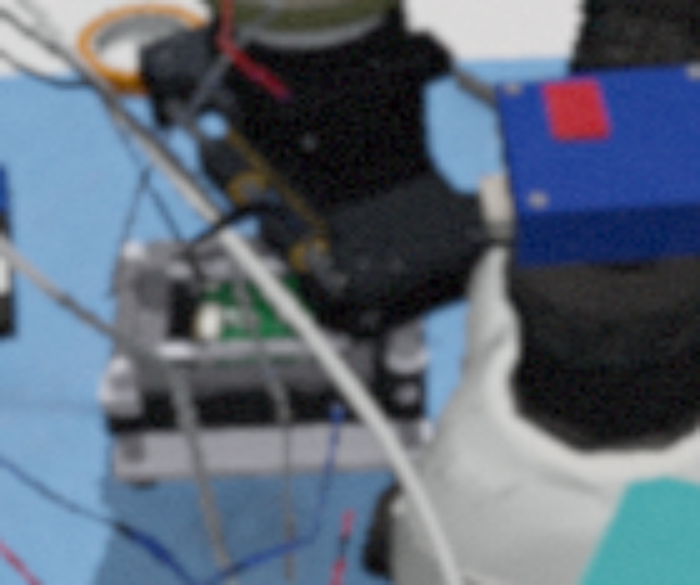

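The post is at the expected end position. I'll push a little further in -y to confirm the stop.

Emit:
apply_moves(steps=[[0,0,0,-1,1.7,0,-0.9],[0,0,0,-2,3.4,0,-0.9],[0,0,0,-2,3.4,0,-0.9],[0,0,0,-2,3.4,0,-0.9]])

```text
time: 9.47
ee_pos: [0.676, -0.0254, 0.0867]
eef_rot: [0.966, 0.26, 0.001, -0.002]
ft_force: [2.6, 6.9, 1.9]
width: 0.0137
grip_force: 15.0
```

Emit:
apply_moves(steps=[[0,0,0,0,0,0,-0.9],[0,0,0,-1,1.7,0,-0.9],[0,0,0,-2,3.4,0,-0.9],[0,0,0,-2,3.4,0,-0.9],[0,0,0,-2,3.4,0,-0.9]], force=30)

```text
time: 9.88
ee_pos: [0.6761, -0.0257, 0.0866]
eef_rot: [0.965, 0.261, 0.002, -0.004]
ft_force: [1.4, 14.9, 3.0]
width: 0.0137
grip_force: 30.0
```

The stop is confirmed: 15 N with almost no further travel. I'll release, rise and check.

Emit:
apply_moves(steps=[[0,0,0,3,-5,0,-0.9],[0,0,0,3,-5,0,0],[0,0,0,3,-5,0,0],[0,0,0,3,-5,0,0],[0,0,0,3,-5,0,0],[0,0,0,3,-5,-20,0],[0,0,0,3,-5,-45,0],[0,0,0,3,-5,-60,-0.5],[0,0,0,3,-5,-60,-1],[0,0,0,3,-5,-60,-1]])

```text
time: 10.72
ee_pos: [0.6753, -0.0286, 0.1471]
eef_rot: [0.966, 0.258, 0.001, 0.0]
ft_force: [-1.1, -0.4, -2.4]
width: 0.0306
grip_force: 0.0
```

Run:
```python
from h import *
go([(.653,-.133,.14,-60),(.653,-.133,.085,-60),(.653,-.133,.056,-60)])
```

```text
t 10.72 pos [ 0.6753 -0.0286  0.1471] F [-1.1 -0.4 -2.4] w 0.0306 q [-0.42  0.54  0.57  1.43 -0.29  1.26 -0.88]
[ 0.001 -0.001 -0.002] [-71.4  79.4   7. ]
[ 0.001 -0.001 -0.002] [-71.5  79.4  62. ]
[ 0.001 -0.001 -0.002] [-71.5  79.4  91. ]
```

Emit:
apply_moves(steps=[[0,0,0,-20,22,0,-1],[0,0,0,-40,44,3,-1],[0,0,0,-58,64,6,-1],[0,0,0,-71,79,8,-1],[0,0,0,-71,79,30,-1],[0,0,0,-71,79,45,-1],[0,0,0,-71,79,50,-1],[0,0,0,-71,79,50,-1],[0,0,0,-71,79,50,-1]])

```text
time: 11.47
ee_pos: [0.6528, -0.1316, 0.0962]
eef_rot: [0.966, 0.259, -0.0, -0.0]
ft_force: [-0.1, 0.2, -0.0]
width: 0.0005
grip_force: 0.0
```

Run:
```python
from h import *
go([(.653,-.133,.076,-60),(.653,-.133,.056,-60)])
c=r.camera("side"); a=cv2.resize(c["pixels"][180:270,185:295,::-1],None,fx=5,fy=5)
t=r.camera("top");b=cv2.resize(t["pixels"][130:220,220:280,::-1],None,fx=4,fy=5)
cv2.imwrite("pics/e.png",np.hstack([a,b]))
```

```text
t 11.47 pos [ 0.6528 -0.1316  0.0962] F [-0.1  0.2 -0. ] w 0.0005 q [-0.28  0.56  0.57  1.51 -0.32  1.16 -0.7 ]
[-0.001  0.001 -0.001] [-0.5  1.3 20.2]
[-0.001  0.001 -0.001] [-0.5  1.3 40.2]
```

View pics/e.png

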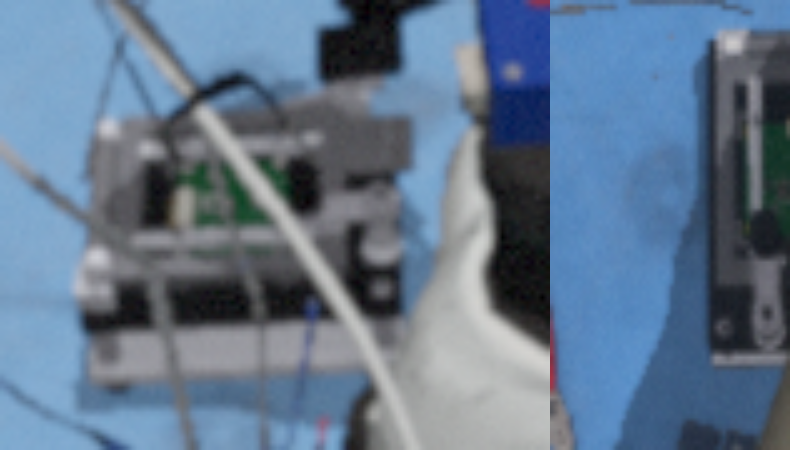

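In the top inset the turnbutton lies along +x over the frame bar, with the post at (768,232). Next I'll tilt the tool 0.2 rad, to sit flat on the paddle at two-thirds stroke, and press.

```bash
cat >> h.py <<'E'
def got(pts,tilt=.2,az=-60):
    s=r.read_state(); R0=R.from_quat(s["eef_rot"]); a=np.radians(az)
    ty=np.array([np.cos(a),np.sin(a),0]); tz=np.array([0,0,-1.])
    M=R.from_rotvec([0,-tilt,0])*R.from_matrix(np.stack([np.cross(ty,tz),ty,tz],1))
    print("pos",np.round(s["ee_pos"],4),"F",np.round(s["ft_force"],1),"tz",np.round(R0.as_matrix()[:,2],3),"rot",np.round((R0.inv()*M).as_rotvec(),3))
    for p in pts: print(np.round(1e3*R0.inv().apply(np.array(p)-s["ee_pos"]),1))
E
python3 - <<'E'
from h import *
got([(.651,-.133,.096),(.651,-.133,.082),(.649,-.133,.066),(.6457,-.133,.0556)])
E
```

```text
pos [ 0.6535 -0.1317  0.0974] F [0.8 0.1 1.1] tz [ 0.001 -0.    -1.   ] rot [-0.099  0.172 -0.   ]
[-2.8 -0.2  1.4]
[-2.8 -0.2 15.4]
[-4.6 -1.2 31.4]
[-7.4 -2.8 41.7]
```

Emit:
apply_moves(steps=[[-0.05,0.09,0,-1,0,0,-1],[-0.1,0.172,0,-3,0,1,-1],[-0.1,0.172,0,-3,0,8,-1],[-0.1,0.172,0,-3,0,15,-1],[-0.1,0.172,0,-3,-1,20,-1],[-0.1,0.172,0,-4,-1,25,-1],[-0.1,0.172,0,-5,-1,30,-1],[-0.1,0.172,0,-6,-2,33,-1],[-0.1,0.172,0,-6,-2,35,-1],[-0.1,0.172,0,-6,-2,35,-1],[-0.1,0.172,0,-6,-2,35,-1]])

```text
time: 12.48
ee_pos: [0.6479, -0.1327, 0.0621]
eef_rot: [0.961, 0.258, 0.096, 0.026]
ft_force: [-5.7, 1.2, 8.4]
width: 0.0003
grip_force: 4.7
```

Run:
```python
from h import *
got([(.6457,-.133,.0556)])
got([(.6457,-.133,.0556)])
```

```text
pos [ 0.6479 -0.1327  0.0621] F [-5.7  1.2  8.4] tz [ 0.197 -0.    -0.98 ] rot [-0.001  0.002  0.   ]
[-3.2 -1.4  5.9]
pos [ 0.6479 -0.1327  0.0621] F [-5.7  1.2  8.4] tz [ 0.197 -0.    -0.98 ] rot [-0.001  0.002  0.   ]
[-3.2 -1.4  5.9]
```

Emit:
apply_moves(steps=[[0,0,0,-1,-0.5,2,-1],[0,0,0,-2,-1,4,-1],[0,0,0,-3,-1.5,5.5,-1],[0,0,0,-3,-1.5,5.5,-1],[0,0,0,-3,-1.5,5.5,-1]])

```text
time: 12.9
ee_pos: [0.6465, -0.1327, 0.0566]
eef_rot: [0.961, 0.258, 0.096, 0.026]
ft_force: [-4.3, 1.7, 9.9]
width: 0.0006
grip_force: 5.0
```

Run:
```python
from h import *
t=r.camera("top"); P=cloud(t); im=t["pixels"]
got([(.6457,-.133,.0556)])
Q=P[165:225,290:345]; m=(Q[...,2]>.04)&(Q[...,2]<.07)&(Q[...,1]<-.112)&(Q[...,1]>-.16)
q=Q[m]; print(len(q), q.min(0) if len(q) else 0, q.max(0) if len(q) else 0)
if len(q)>20:
    A=np.c_[q[:,0]-.6457,np.ones(len(q))]; print(np.linalg.lstsq(A,q[:,2],rcond=None)[0])
a=cv2.resize(im[130:225,220:360,::-1],None,fx=5,fy=5); cv2.imwrite("pics/f.png",a)
```

```text
pos [ 0.6465 -0.1327  0.0566] F [-3.5  1.1  9.3] tz [ 0.198 -0.    -0.98 ] rot [0. 0. 0.]
[-1.  -0.2  0.8]
11 [ 0.70057874 -0.1148198   0.04116172] [ 0.71680529 -0.11225148  0.04679369]
```

View pics/f.png

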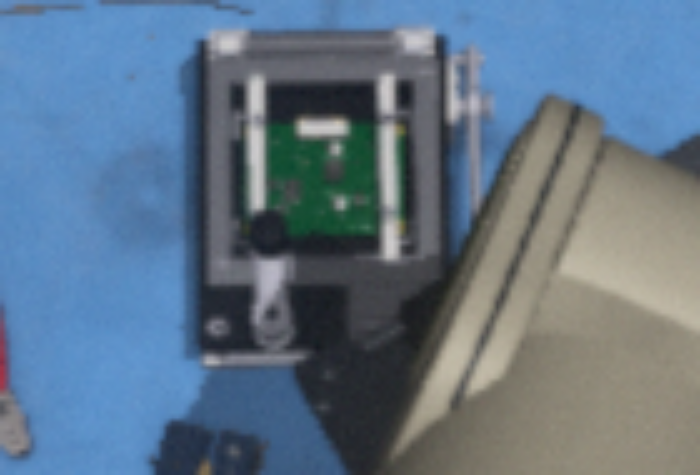

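The frame is shut and the turnbutton is over it, with the post at (268,230). I'll go the last millimetre and cross-check the lever angle from the bar's height change.

Emit:
apply_moves(steps=[[0,0,0,-0.5,0,0.6,-1],[0,0,0,-0.5,0,1,-1],[0,0,0,-0.5,0,1,-1],[0,0,0,-0.5,0,1,-1]])

```text
time: 13.28
ee_pos: [0.6463, -0.1327, 0.0555]
eef_rot: [0.961, 0.258, 0.096, 0.026]
ft_force: [-4.4, 2.2, 9.6]
width: 0.0006
grip_force: 5.1
```

Run:
```python
from h import *
Ps=[("rest",[np.load("top1.npy")]),("now",[cloud(r.camera("top")) for _ in range(5)])]
got([(.6457,-.133,.0556)])
for n,L in Ps:
    q=np.vstack([p[135:185,305:325].reshape(-1,3) for p in L]); q=q[(q[:,2]>.025)&(q[:,1]<-.1045)&(q[:,0]>.69)&(q[:,0]<.745)&(q[:,1]>-.122)]
    for a in np.arange(.69,.745,.01):
        s=q[(q[:,0]>=a)&(q[:,0]<a+.01)]
        print(n,"%.3f"%a,len(s),np.round([np.median(s[:,1]),np.median(s[:,2]),np.percentile(s[:,2],85)],4) if len(s) else '')
```

```text
pos [ 0.6463 -0.1327  0.0556] F [-4.6  2.4 10.2] tz [ 0.198  0.    -0.98 ] rot [-0.     0.     0.001]
[-0.6 -0.  -0.1]
rest 0.690 8 [-0.1127  0.0572  0.0588]
rest 0.700 11 [-0.112   0.0511  0.0527]
rest 0.710 14 [-0.1121  0.0487  0.0515]
rest 0.720 11 [-0.1121  0.0456  0.0488]
rest 0.730 8 [-0.1114  0.0428  0.0448]
rest 0.740 4 [-0.1116  0.0395  0.0411]
now 0.690 13 [-0.1104  0.0424  0.0459]
now 0.700 56 [-0.1124  0.0422  0.0443]
now 0.710 60 [-0.1125  0.0411  0.0432]
now 0.720 43 [-0.1125  0.0403  0.0436]
now 0.730 40 [-0.1108  0.0387  0.0408]
now 0.740 25 [-0.1107  0.037   0.0392]
```

The angle cross-check agrees: the bar dropped 8.9 mm at 44 mm from the pivot, about 0.20 rad, and the force is about 10 N. Handing in while still holding the lever.

```bash
python3 -c "
from bench import r
print(r.close_job())"
```

```text
the job is handed in; nothing more can be done
None
```

The job is handed in: the frame is shut, the turnbutton is turned to its end stop over it, and the lever is still held about 20 mm down at the paddle (about 0.20 rad, 10 N), off its bottom stop.

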